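# Turn a platter pack and feed it home

## Task

Take the blue-handled spatula from its orange rest and, with its blade, tip the platter lying on the blue ledge over the step so that it lies black face up on the white deck. Then push it along the deck with the spatula until it touches both orange stop pins, and lay the spatula back in its rest the way it lay before. Never touch the platter with the gripper, and leave the other things on the bench where they are.

Things in the scene. Friction and masses are not known exactly. Their poses are not given: they have to be found in the camera images.
- platter: Flat rigid disc, 95 mm in diameter, 12 mm thick, about 200 g; one face white with a brass hub, the other black with a grey hub. Origin in its middle, 6 mm inside each face; z leaves the white face. At the start it lies white face up on the blue ledge, its far rim 0 to 4 mm short of the step, its near rim overhanging the ledge's near end by 25 to 29 mm, above 22 mm of free height.
- station: Fixed turning station, 260 x 132 mm. Origin at bench height, mid-width, under the step; x = level feed direction, z up. Blue ledge: x -70 to 0 mm, top 22 mm above the bench. White deck: x 0 to 190 mm, top 36 mm. Rails on the deck, x 2 to 140 mm, 114 mm apart inside, 8 mm high. Orange pins 12 mm thick, 20 mm high, at x 139, y +-31 mm. Grey box behind them, x 150 to 190 mm, top 81 mm.
- step (a point): Mid-width on the top edge of the 14 mm upright yellow step between ledge and deck: station frame (0, 0, 36) mm. A platter stood on its rim against the step and pushed on past upright falls over it and lies flat on the deck, its middle at about x = 15 to 30 mm, its near rim sticking out 17 to 33 mm over the ledge.
- ledge_end (a point): Mid-width on the top edge of the ledge's near end: station frame (-70, 0, 22) mm. The face below it is upright. The bench before it (more negative x) is free for 200 mm, 70 mm wide; the rest may stand behind that, to the side.
- home (a point): The platter's home on the deck, inside the green ring: the middle of the platter lies here when it touches both stop pins. Station frame (95, 0, 42) mm.
- spatula: Cranked steel spatula, 200 mm, about 180 g. Origin in the middle of its blue handle: a level bar 100 mm long (x -50 to 50), 24 mm wide, 24 mm high, flat sides. x points to the blade, z up. Mass centre 10 mm ahead. A 9 mm neck falls from the handle's front to a flat level blade: x 80 to 150, 60 mm wide, 4 mm thick, underside 45 mm below the origin. Starts in the rest, handle middle 51 mm above the bench.
- blade_tip (a point): Middle of the blade's straight front edge, at its underside: spatula frame (150, 0, -45) mm.
- rest: Fixed orange rest, on the left or right of the bench. Origin at bench height in its middle; x = the way the blade points. Two notched uprights at x -36 and 36 mm, 10 mm thick, 62 mm wide; notches 34 mm wide, open upward, floors 39 mm and horns' tops 53 mm above the bench. Between them 62 mm free for fingers, above a base 8 mm high.
- rest_seat (a point): Where the middle of the handle lies when the spatula lies in its rest: rest frame (0, 0, 51) mm.
- drive: Bystander: closed hard drive, black with a silver top, 147 x 102 x 26 mm. Origin: middle of its underside.
- board: Bystander: small green circuit board, 100 x 75 x 12 mm. Origin: middle of its underside.
- red_driver: Bystander: red-handled screwdriver, 200 mm. Origin: middle of its underside.
- orange_driver: Bystander: orange-handled screwdriver, 180 mm. Origin: middle of its underside.
- knife: Bystander: yellow utility knife, 150 x 32 x 20 mm. Origin: middle of its underside.
- jar: Bystander: glass jar with a black cap, 60 mm wide, 80 mm high. Origin: middle of its underside.
- screw_tray: Bystander: grey open tray of screws, 110 x 80 x 30 mm, stands on the side of the bench where the orange rest is not. Origin: middle of its underside.
Mind the look-alikes: they are no part of the job. Leave any turquoise look-alike of the rest alone.

How it is judged:
On the way, in this order (a step that is already met when the one before it is completed fails the run):
1. the spatula is held, clear of its rest (contact force between spatula and the fingers above 1 N and distance between spatula and rest_seat above 0.03 m and contact force between spatula and rest below 0.01 N), for 0.1 s.
2. the held spatula's blade has lifted the platter's near side so that it stands tilted by more than 40 degrees (angle between platter's own z axis and vertical between 0.7 and 2.2 rad and contact force between platter and spatula above 0.02 N and contact force between spatula and the fingers above 1 N), for 0.05 s.
3. the platter lies flat, black face up, on the deck beyond the step (angle between platter's own z axis and vertical above 3 rad and x of platter in the frame of station above 0.005 m and height (world z) of platter between 0.038 and 0.046 m and linear speed of platter below 0.03 m/s), for 0.2 s.
4. the platter has been pushed home against both stop pins while the spatula is still held (angle between platter's own z axis and vertical above 3 rad and distance between platter and home below 0.01 m and contact force between spatula and the fingers above 1 N), for 0.1 s.
At the end, for the whole second after the job is handed in: The platter lies flat, black face up (within 8 degrees), its middle within 10 mm of its home at the stop pins; the spatula lies level (within 6 degrees) in its rest, handle within 15 mm of its seat, blade pointing the same way as at the start; both at rest (angle between platter's own z axis and vertical above 3 rad and distance between platter and home below 0.01 m and distance between spatula and rest_seat below 0.015 m and angle between spatula's own z axis and vertical below 0.1 rad and x of blade_tip in the frame of rest above 0.1 m and linear speed of each of platter, spatula below 0.02 m/s); the robot touches nothing.
It fails at once if the gripper or arm touches the platter (contact force between platter and the fingers above 0.3 N or contact force between platter and the arm above 0.3 N).
It fails at once if a bystander is moved by more than 30 mm (distance of any of drive, board, red_driver, orange_driver, knife, jar, screw_tray from where it was at the start of the episode above 0.03 m).
It also fails if it takes over 67 s, if anything falls off the work surface, if the arm or the gripper's body presses on something with over 40 N, if the wrist force passes 120 N, or if a joint passes its speed limit or range.

## Robot

A 7-joint arm with a two-finger parallel gripper is mounted at the origin on the work surface. World frame = base frame: x ahead of the robot, y to its left, z up, the work surface at z = 0. Lengths are in m, angles in rad, forces in N, time in s.
With the tool pointing down it reaches from about 0.35 to 0.9 m from the base axis. Payload 8.1 kg.
Tool frame: the origin (TCP) lies between the finger pads; the fingertips stand ahead of it and the grasp point (between the pads) is the TCP (arm.nose_length is the z of the fingertips in the tool frame, in m); z points along the fingers, y is the line along which they close (so a half turn about z gives the same grasp; the last joint's range is limited). The gripper opens to 92 mm and grips with 3 to 60 N. Pads are 19 mm wide; open, the fingers measure 130 mm over their backs; the gripper's body (75 mm by 190 mm) begins 47 mm behind the grasp point.
Start: joints at [-1.21, 0.434, 0.025, 1.573, -0.012, 1.134, -0.075], TCP at [0.28, 0.559, 0.246] pointing down, gripper open.
Joint ranges: [-2.62, 2.62], [-0.44, 2.09], [-1.27, 1.32], [0.08, 2.57], [-1.32, 4.46], [0.12, 2], [-2.74, 2.74]. Speed limits (rad/s): [2.22, 2.22, 3.01, 3.01, 3.14, 3.14, 3.14].

## Interface

Orientations are given as a rotation vector (axis times angle).
In Python, from cell import sensors, optics, arm gives the robot as it stands.
- The arm moves only by the tool arm_command, never from a script. Its argument "deltas" is one flat list of numbers, 7 for each row, row after row: the turn, a rotation vector about the world's x, y, z as a fraction of full scale, then the shift along the world's x, y, z as a fraction of full scale, then the finger opening in mm, from 0 to 91.8. In form: [wx, wy, wz, dx, dy, dz, fingers, wx, wy, wz, dx, dy, dz, fingers, ...]. A call has 1 to 20 rows; each row is the pose to reach, as a shift and turn from the pose commanded when the call began; what a row does not reach only later rows make up. Full scale, the value 1, is 1 m for a shift and 90 degrees for a turn. A row lasts 1/10 s, in which the tool goes at most 50 mm and 8.59 degrees, less where a joint would pass 70% of its speed; a pose out of reach is approached as far as the arm can. A call with a number of a shift or a turn outside -1 to 1 is refused whole. A call with a gripper value outside its range is refused whole. The fingers move at their own pace and stop on an object; "force" is the grip in N (left out, the last holds). Time passes only in rows, so rows that repeat a pose let the fingers close. It gives the time, the measured TCP pose, the force, the opening and the grip force at its end, in the units of the state.
- sensors.observe(): the state, without advancing time (a new reading comes with each control period).
- optics.get_image(name): name is "side" or "top"; returns the picture (400x640x3 uint8, blue, green, red); there is no depth.
- optics.calibration(name): a dict with "camera_matrix" (3x3 intrinsics, pixels), "rvec" (rotation vector, rad) and "tvec" (3), from world to camera coordinates, as OpenCV has them. Camera axes: x right, y down, z forward; pixel columns grow to the right and rows downward; lengths in m; the calibration is good to about 2 mm. A picture is of the moment at which its call begins. calibration takes no time and is no camera call.
- arm.sign_off(): hands the job in; it is judged then, once.
The state is a dict: "clock": time; "joints": joint angles; "dq": joint speeds; "joint_efforts": joint torques, N m; "position": TCP position; "ee_rot": TCP orientation; "force": force on the tool from outside, world axes, zero at the start; "ft_torque": the same for the moment, N m; "width": opening from 0.0 (shut) to 1.0 (fully open); "gripper_force": force on a finger pad.
Only numpy, scipy, OpenCV 4.12 (cv2) and the standard library are available. Lean on these libraries where they do the work, as an engineer would, in place of code of your own. Each camera call takes 0.05 s, during which the arm holds its last target. There are 200 camera calls.

## Working session

There is one attempt and no reset: what is moved stays moved. The work goes in short steps, Python scripts to look and compute and a tool call to move; the robot and the scene stay as the last step left them, time stands still between calls to the robot, and variables do not carry over. Pictures are saved under pics/ and viewed, at most 12 in all, crops included, and the job is handed in when it is done.

Besides the shell and the picture viewer there is one more tool, called after "Request:" as name(argument=value, ...) on one line, values as JSON. arm_command: Moves the arm, as the interface text tells. Its arguments: {"type":"object","properties":{"deltas":{"type":"array","items":{"type":"number"}},"force":{"type":"number"}},"required":["deltas"]}

```bash
ls; mkdir -p pics; python3 - <<'E'
from cell import sensors, optics, arm
import cv2
s=sensors.observe(); print(s, arm.nose_length)
for n in("side","top"):
    cv2.imwrite(f"pics/{n}0.png",optics.get_image(n)); print(optics.calibration(n))
E
```

```text
pics
{'clock': 0.0, 'joints': array([-1.20960278,  0.4352052 ,  0.02498407,  1.57411404, -0.01160608,
        1.13401321, -0.07509572]), 'dq': array([-0.00147186, -0.00039583, -0.00018894,  0.00125044, -0.00056528,
       -0.00060667,  0.00097862]), 'joint_efforts': array([ 5.32286813e-04, -6.67839217e+01,  9.85145196e-01, -3.14473414e+01,
       -6.06120075e-02,  4.28288989e-02,  1.87202891e-04]), 'position': array([0.27942194, 0.55850509, 0.24494958]), 'ee_rot': array([-7.22080863e-01, -3.05725037e+00,  2.47949903e-03]), 'force': array([ 0.44251095,  0.04095084, -0.09774409]), 'ft_torque': array([ 0.01735544, -0.00571702,  0.02036981]), 'gripper_force': 0.0, 'width': 0.9996763346611773} 0.019
{'camera_matrix': array([[397.53609065,   0.        , 322.99943205],
       [  0.        , 397.53609065, 198.73375109],
       [  0.        ,   0.        ,   1.        ]]), 'rvec': array([ 2.03839173, -0.45789312,  0.26757189]), 'tvec': array([-0.55170699,  0.13856742,  0.91405819])}
{'camera_matrix': array([[381.00850668,   0.        , 317.02839882],
       [  0.        , 381.00850668, 197.55581949],
       [  0.        ,   0.        ,   1.        ]]), 'rvec': array([ 2.09896861, -2.13984602,  0.20040311]), 'tvec': array([-0.03040742,  0.58754746,  1.19920237])}
```

View pics/top0.png

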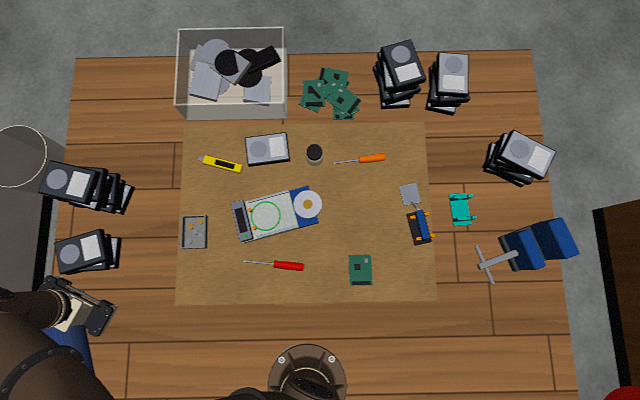

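View pics/side0.png

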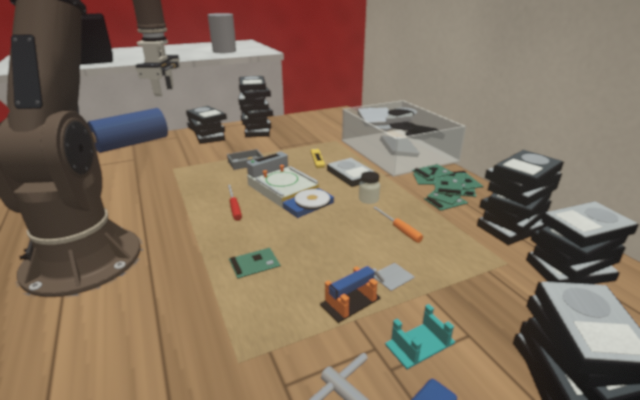

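```bash
cat > h.py <<'E'
import numpy as np, cv2
from cell import sensors, optics, arm
def cam(n):
    c=optics.calibration(n); return c["camera_matrix"],cv2.Rodrigues(c["rvec"])[0],np.array(c["tvec"]).ravel()
def ray(n,uv,z):
    K,R,t=cam(n); d=R.T@np.linalg.inv(K)@np.array([uv[0],uv[1],1.]); o=-R.T@t
    return o+d*(z-o[2])/d[2]
def proj(n,p):
    K,R,t=cam(n); q=K@(R@np.asarray(p,float)+t); return q[:2]/q[2]
def blobs(im,lo,hi,roi,amin=15):
    x0,y0,x1,y1=roi; h=cv2.cvtColor(im[y0:y1,x0:x1],cv2.COLOR_BGR2HSV)
    m=cv2.inRange(h,np.array(lo),np.array(hi)); out=[]
    for c in cv2.findContours(m,cv2.RETR_EXTERNAL,cv2.CHAIN_APPROX_NONE)[0]:
        k=np.zeros_like(m); cv2.drawContours(k,[c],-1,255,-1); a=(k>0).sum()
        if a>=amin:
            r=cv2.minAreaRect(c); yy,xx=np.nonzero(k)
            out.append((a,np.round([xx.mean()+x0,yy.mean()+y0],1),np.round(cv2.boxPoints(r)+[x0,y0],1).tolist()))
    return out
E
python3 - <<'E'
from h import *
t=cv2.imread("pics/top0.png"); s=cv2.imread("pics/side0.png")
a=cv2.resize(t[165:255,220:350],None,fx=3.0,fy=3.0,interpolation=cv2.INTER_CUBIC)
b=cv2.resize(t[165:255,385:490],None,fx=3.0,fy=3.0,interpolation=cv2.INTER_CUBIC)
c=cv2.resize(s[140:220,220:345],None,fx=3.1,fy=3.1,interpolation=cv2.INTER_CUBIC)[:, :390]
d=cv2.resize(s[255:325,315:420],None,fx=3.,fy=3.,interpolation=cv2.INTER_CUBIC)
W=np.zeros((530,710,3),np.uint8)
for im,x,y in((a,0,0),(b,392,0),(c,0,275),(d,392,275)): W[y:y+im.shape[0],x:x+im.shape[1]]=im
cv2.imwrite("pics/crop1.png",W)
print("ring",blobs(t,[45,120,80],[80,255,255],(225,180,310,250)))
print("blue",blobs(t,[105,120,40],[125,255,255],(225,180,440,250)))
print("orange",blobs(t,[5,150,120],[18,255,255],(225,180,440,250),4))
print("white",blobs(t,[0,0,170],[180,50,255],(285,180,330,230)))
print("blade",blobs(t,[90,10,110],[130,90,255],(395,180,425,210)))
print("sblue",blobs(s,[105,120,40],[125,255,255],(270,180,390,320)))
E
```

```text
ring [(np.int64(96), array([264.2, 215.6]), [[251.0, 201.0], [279.0, 201.0], [279.0, 230.0], [251.0, 230.0]])]
blue [(np.int64(164), array([305.8, 220.7]), [[294.9, 212.0], [314.0, 206.8], [318.1, 222.1], [299.1, 227.3]]), (np.int64(229), array([422.1, 224.5]), [[413.8, 211.2], [421.9, 208.9], [430.0, 238.6], [421.9, 240.9]]), (np.int64(111), array([297.3, 191.5]), [[289.1, 190.2], [307.8, 185.3], [310.7, 196.0], [292.0, 201.0]])]
orange [(np.int64(5), array([419.2, 238.4]), [[418.0, 239.0], [418.0, 238.0], [421.0, 238.0], [421.0, 239.0]]), (np.int64(16), array([432.9, 234.9]), [[430.0, 233.0], [435.0, 233.0], [435.0, 236.0], [430.0, 236.0]]), (np.int64(9), array([253.9, 227.3]), [[252.0, 227.0], [253.5, 225.5], [255.5, 227.5], [254.0, 229.0]]), (np.int64(14), array([413.1, 217.1]), [[410.0, 216.0], [415.0, 216.0], [415.0, 218.0], [410.0, 218.0]]), (np.int64(14), array([426.5, 213.6]), [[424.0, 212.0], [429.0, 212.0], [429.0, 215.0], [424.0, 215.0]]), (np.int64(12), array([249.5, 209.5]), [[247.5, 209.5], [249.5, 207.5], [251.5, 209.5], [249.5, 211.5]]), (np.int64(5), array([248. , 199.2]), [[245.8, 199.3], [249.8, 198.3], [250.0, 199.0], [246.0, 200.0]])]
white [(np.int64(285), array([289. , 213.6]), [[285.0, 193.0], [297.0, 193.0], [297.0, 229.0], [285.0, 229.0]]), (np.int64(599), array([307.4, 203.7]), [[289.2, 209.6], [301.2, 185.6], [325.2, 197.6], [313.2, 221.6]])]
blade [(np.int64(316), array([409.5, 193.6]), [[398.8, 186.3], [414.9, 182.0], [420.1, 201.4], [404.0, 205.7]])]
sblue [(np.int64(272), array([352.4, 278.6]), [[333.6, 284.2], [368.8, 266.6], [372.0, 273.0], [336.8, 290.6]]), (np.int64(80), array([292.9, 205.3]), [[285.0, 203.0], [290.0, 198.0], [301.0, 209.0], [296.0, 214.0]])]
```

View pics/crop1.png

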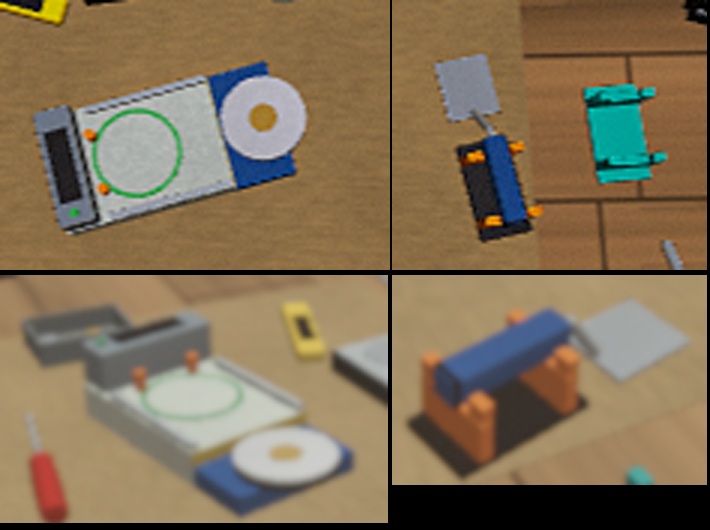

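```bash
python3 - <<'E'
from h import *
np.set_printoptions(precision=4,suppress=True)
r=lambda uv,z:ray("top",uv,z)
home=r((265,215.5),.036); pl=r((307.4,203.7),.034)
p1=r((253.9,227.3),.056);p2=r((249.5,209.5),.056)
print("home",home,"plat",pl,np.linalg.norm((home-pl)[:2]))
f=(home-pl)[:2]; print("feed yaw",np.degrees(np.arctan2(f[1],f[0])))
d=(p2-p1)[:2]; print("pins",p1,p2,np.linalg.norm(d),"yaw feed",np.degrees(np.arctan2(d[1],d[0]))+90)
h=[r(u,.052) for u in((413.1,217.1),(426.5,213.6),(432.9,234.9),(419.2,238.4))]; print("horns",np.array(h),np.mean(h,0))
v=(h[0]+h[1]-h[2]-h[3])[:2]; print("rest yaw",np.degrees(np.arctan2(v[1],v[0])),np.linalg.norm(v)/2)
b=r((409.5,193.6),.010); c=np.mean(h,0); v=(b-c)[:2]; print("blade",b,np.linalg.norm(v),np.degrees(np.arctan2(v[1],v[0])))
# two-view check handle centre
print("side proj seat",proj("side",[c[0],c[1],.051]),"meas 352.4,278.6"); print("top proj seat",proj("top",[c[0],c[1],.055]),"meas 422.1,224.5")
print("side home proj",proj("side",home), "plat",proj("side",pl))
s=cv2.imread("pics/side0.png"); print(blobs(s,[45,90,60],[85,255,255],(240,160,320,200)))
for q in((398.8,186.3),(414.9,182.0),(420.1,201.4),(404.0,205.7)): print(r(q,.01))
E
```

```text
home [0.5335 0.1322 0.036 ] plat [ 0.5709 -0.0091  0.034 ] 0.14619456146684884
feed yaw 104.81500140017485
pins [0.4925 0.1652 0.056 ] [0.5514 0.1804 0.056 ] 0.06080236883722592 yaw feed 104.46093517372798
horns [[ 0.5164 -0.3546  0.052 ]
 [ 0.5271 -0.3992  0.052 ]
 [ 0.457  -0.4148  0.052 ]
 [ 0.4466 -0.3697  0.052 ]] [ 0.4868 -0.3846  0.052 ]
rest yaw 12.36195130360837 0.07159663329986626
blade [ 0.6034 -0.3583  0.01  ] 0.11952922495912276 12.700436495457497
side proj seat [350.285  282.3763] meas 352.4,278.6
top proj seat [423.1611 225.8331] meas 422.1,224.5
side home proj [281.3262 178.1416] plat [311.6    196.5085]
[]
[ 0.6297 -0.3233  0.01  ]
[ 0.6437 -0.3795  0.01  ]
[ 0.5756 -0.3926  0.01  ]
[ 0.5618 -0.3369  0.01  ]
```

Request:
arm_command(deltas=[-0.0,0,-1,0.22,-0.46,0,91.8,0,0,-1,0.22,-0.46,0,91.8,0,0,-1,0.22,-0.46,0,91.8,0,0,-1,0.22,-0.46,0,91.8,0,0,-1,0.22,-0.46,0,91.8,0,0,-1,0.22,-0.46,0,91.8,0,0,-1,0.22,-0.46,0,91.8,0,0,-1,0.22,-0.46,0,91.8,0,0,-1,0.22,-0.46,0,91.8,0,0,-1,0.22,-0.46,0,91.8,0,0,-1,0.22,-0.46,0,91.8,0,0,-1,0.22,-0.46,0,91.8])

```text
clock: 1.3
position: [0.5001, 0.0965, 0.2456]
ee_rot: [2.677, 1.643, -0.001]
force: [-0.0, 0.1, -0.4]
width: 0.999
gripper_force: 0.0
```

Request:
arm_command(deltas=[0,0,-0.566,-0.011,-0.483,-0.09,91.8,0,0,-0.566,-0.011,-0.483,-0.09,91.8,0,0,-0.566,-0.011,-0.483,-0.09,91.8,0,0,-0.566,-0.011,-0.483,-0.09,91.8,0,0,-0.566,-0.011,-0.483,-0.09,91.8,0,0,-0.566,-0.011,-0.483,-0.09,91.8,0,0,-0.566,-0.011,-0.483,-0.09,91.8,0,0,-0.566,-0.011,-0.483,-0.09,91.8,0,0,-0.566,-0.011,-0.483,-0.09,91.8,0,0,-0.566,-0.011,-0.483,-0.09,91.8,0,0,-0.566,-0.011,-0.483,-0.09,91.8,0,0,-0.566,-0.011,-0.483,-0.09,91.8])

```text
clock: 2.5
position: [0.4888, -0.3832, 0.1548]
ee_rot: [-3.121, -0.344, 0.001]
force: [-0.1, 1.4, -0.5]
width: 1.0
gripper_force: 0.0
```

```bash
python3 - <<'E'
from h import *
t=optics.get_image("top"); s=optics.get_image("side"); o=sensors.observe()
R=cv2.Rodrigues(np.array(o["ee_rot"]))[0]; print(o["clock"],o["position"],o["joints"].round(2),"toolz",R[:,2].round(4),"y yaw",np.degrees(np.arctan2(R[1,1],R[0,1])))
a=cv2.resize(t[150:250,370:500],None,fx=3,fy=3,interpolation=cv2.INTER_CUBIC);b=cv2.resize(s[200:330,290:430],None,fx=2.8,fy=2.8,interpolation=cv2.INTER_CUBIC)
W=np.zeros((370,790,3),np.uint8);W[:300,:390]=a;W[:364,395:787]=b; cv2.imwrite("pics/c2.png",W)
E
```

```text
2.6 [ 0.48975692 -0.3814938   0.15527681] [ 0.11  0.59  0.71  1.73 -0.45  0.99 -0.36] toolz [-1.e-04  2.e-03 -1.e+00] y yaw -77.29232251867275
```

View pics/c2.png

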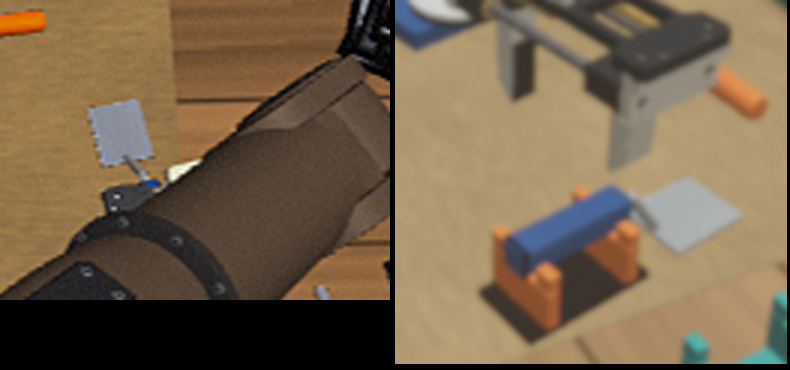

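Request:
arm_command(deltas=[0,0,0,0,0,-0.04,91.8,0,0,0,0,0,-0.07,91.8,0,0,0,0,0,-0.09,91.8,0,0,0,0,0,-0.104,91.8,0,0,0,0,0,-0.104,91.8,0,0,0,0,0,-0.104,91.8])

```text
clock: 3.2
position: [0.4894, -0.3835, 0.0525]
ee_rot: [3.122, 0.344, 0.001]
force: [-0.0, -0.0, 0.3]
width: 1.003
gripper_force: 0.0
```

Request:
arm_command(deltas=[0,0,0,0,0,0,60,0,0,0,0,0,0,40,0,0,0,0,0,0,26,0,0,0,0,0,0,10,0,0,0,0,0,0,10,0,0,0,0,0,0,10,0,0,0,0,0,0,10,0,0,0,0,0,0,10,0,0,0,0,0,0,10,0,0,0,0,0,0,10], force=60)

```text
clock: 4.2
position: [0.4886, -0.384, 0.0517]
ee_rot: [3.123, 0.341, -0.0]
force: [-0.4, 0.4, -0.0]
width: 0.259
gripper_force: 59.7
```

Request:
arm_command(deltas=[0,0,0,0,0,0.01,10,0,0,0,0,0,0.03,10,0,0,0,0,0,0.06,10,0,0,0,0,0,0.09,10,0,0,0,0,0,0.11,10,0,0,0,0,0,0.11,10])

```text
clock: 4.8
position: [0.4896, -0.3854, 0.1652]
ee_rot: [3.12, 0.341, 0.006]
force: [-0.1, 0.6, -2.5]
width: 0.258
gripper_force: 59.7
```

Request:
arm_command(deltas=[0,0,0.05,0.007,0.008,0,10,0,0,0.12,0.016,0.02,0,10,0,0,0.2,0.027,0.034,0,10,0,0,0.28,0.038,0.047,0,10,0,0,0.36,0.049,0.06,0,10,0,0,0.44,0.059,0.074,0,10,0,0,0.52,0.07,0.087,0,10,0,0,0.6,0.081,0.1,0,10,0,0,0.68,0.092,0.114,0,10,0,0,0.76,0.103,0.128,0,10,0,0,0.84,0.113,0.141,0,10,0,0,0.92,0.124,0.155,0,10,0,0,0.98,0.132,0.165,0,10,0,0,1,0.135,0.168,0,10,0,0,1,0.135,0.168,0,10,0,0,1,0.135,0.168,0,10])

```text
clock: 6.4
position: [0.6228, -0.2169, 0.1613]
ee_rot: [-1.97, -2.446, 0.001]
force: [-0.1, -0.7, -1.6]
width: 0.26
gripper_force: 59.7
```

```bash
python3 - <<'E'
from h import *
t=optics.get_image("top"); s=optics.get_image("side"); o=sensors.observe()
R=cv2.Rodrigues(np.array(o["ee_rot"]))[0]; print(o["clock"],o["position"],o["joints"].round(2),o["force"],"toolz",R[:,2].round(4),"y yaw",np.degrees(np.arctan2(R[1,1],R[0,1])))
a=cv2.resize(t[150:270,250:400],None,fx=2.6,fy=2.6,interpolation=cv2.INTER_CUBIC);b=cv2.resize(s[130:280,250:400],None,fx=2.6,fy=2.6,interpolation=cv2.INTER_CUBIC)
W=np.zeros((392,790,3),np.uint8);W[:312,:390]=a;W[:390,395:785]=b; cv2.imwrite("pics/c3.png",W);cv2.imwrite("pics/t3.png",t);cv2.imwrite("pics/s3.png",s)
E
```

```text
6.5 [ 0.62290985 -0.21708502  0.16162189] [ 0.07  0.57  0.29  1.6  -0.18  1.    0.63] [-0.15425344 -0.020721   -1.51572664] toolz [-5.e-04 -5.e-04 -1.e+00] y yaw 12.315209787847948
```

View pics/c3.png

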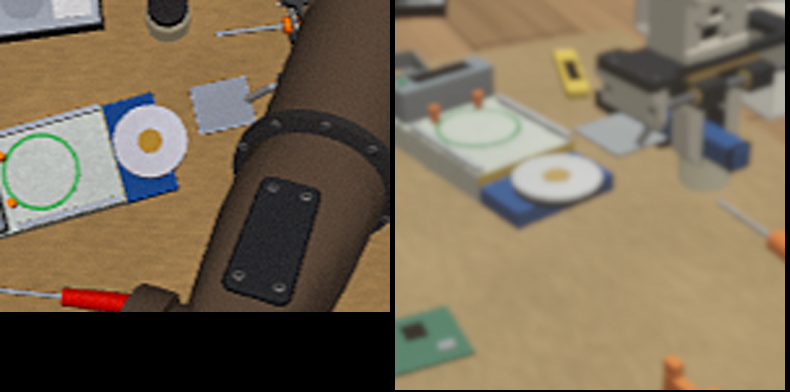

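```bash
python3 - <<'E'
from h import *
np.set_printoptions(precision=4,suppress=True)
t=cv2.imread("pics/t3.png")
for b in blobs(t,[100,10,110],[130,90,255],(322,175,356,203),60):
    c=ray("top",b[1],.119); d=c[:2]-[.6229,-.2171]; print(b[0],b[1],c,np.linalg.norm(d),np.degrees(np.arctan2(d[1],d[0])))
    for q in b[2]: print(q,ray("top",q,.119))
w=blobs(t,[0,0,170],[180,50,255],(289,180,332,230)); print(w[-1][:2],ray("top",w[-1][1],.034))
E
```

```text
377 [335.1 190. ] [ 0.5977 -0.099   0.119 ] 0.12076837293643937 102.02528888804275
[322.4, 183.6] [ 0.6191 -0.0596  0.119 ]
[343.4, 178.4] [ 0.6347 -0.1262  0.119 ]
[347.8, 196.3] [ 0.5768 -0.1381  0.119 ]
[326.9, 201.5] [ 0.5616 -0.0724  0.119 ]
(np.int64(613), array([307.4, 203.7])) [ 0.5709 -0.0091  0.034 ]
```

Request:
arm_command(deltas=[0,0,0.026,0.0026,-0.003,-0.03,10,0,0,0.026,0.0026,-0.003,-0.06,10,0,0,0.026,0.0026,-0.003,-0.085,10,0,0,0.026,0.0026,-0.003,-0.1,10,0,0,0.026,0.0026,-0.003,-0.106,10,0,0,0.026,0.0026,-0.003,-0.106,10,0,0,0.026,0.0026,-0.003,-0.106,10])

```text
clock: 7.2
position: [0.627, -0.2194, 0.0569]
ee_rot: [1.916, 2.488, 0.001]
force: [1.2, 0.5, -2.0]
width: 0.257
gripper_force: 59.7
```

```bash
python3 - <<'E'
from h import *
np.set_printoptions(precision=4,suppress=True)
t=optics.get_image("top"); s=optics.get_image("side"); o=sensors.observe()
R=cv2.Rodrigues(np.array(o["ee_rot"]))[0]; print(o["clock"],o["position"],o["force"],"y yaw",np.degrees(np.arctan2(R[1,1],R[0,1])))
for b in blobs(t,[100,10,110],[130,90,255],(322,165,360,210),40):
    c=ray("top",b[1],.013); d=c[:2]-o["position"][:2]; print(b[0],b[1],c,np.linalg.norm(d),np.degrees(np.arctan2(d[1],d[0])))
    for q in b[2]: print(q,ray("top",q,.013))
a=cv2.resize(t[150:250,250:400],None,fx=2.6,fy=2.6,interpolation=cv2.INTER_CUBIC);b=cv2.resize(s[150:250,270:370],None,fx=3.9,fy=3.9,interpolation=cv2.INTER_CUBIC)
W=np.zeros((392,790,3),np.uint8);W[:260,:390]=a;W[:390,395:785]=b; cv2.imwrite("pics/c4.png",W)
E
```

```text
7.3 [ 0.6271 -0.2194  0.0571] [ 0.0451  0.8478 -2.1632] y yaw 14.814509011641135
297 [333.9 196.3] [ 0.5985 -0.0993  0.013 ] 0.12339082882399947 103.39621697726024
[323.0, 191.0] [ 0.6177 -0.0625  0.013 ]
[342.5, 186.1] [ 0.6336 -0.1298  0.013 ]
[346.6, 202.4] [ 0.5765 -0.1419  0.013 ]
[327.1, 207.2] [ 0.5612 -0.0752  0.013 ]
```

View pics/c4.png

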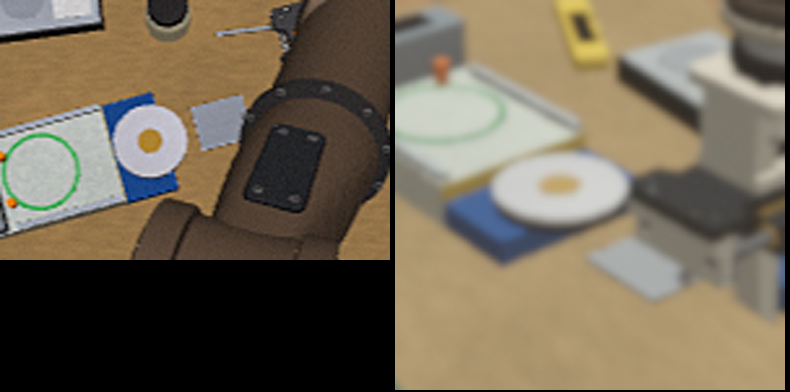

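Request:
arm_command(deltas=[0,0,0,-0.003,-0.001,-0.002,10,0,0,0,-0.004,0.004,-0.002,10,0,0,0,-0.0065,0.0125,-0.002,10,0,0,0,-0.009,0.022,-0.002,10,0,0,0,-0.011,0.03,-0.002,10,0,0,0,-0.013,0.0377,-0.002,10,0,0,0,-0.013,0.0377,-0.002,10,0,0,0,-0.013,0.0377,-0.002,10])

```text
clock: 8.1
position: [0.6133, -0.1811, 0.0538]
ee_rot: [1.916, 2.49, -0.0]
force: [0.6, -0.4, -1.0]
width: 0.254
gripper_force: 59.7
```

```bash
python3 - <<'E'
from h import *
np.set_printoptions(precision=4,suppress=True)
t=optics.get_image("top"); o=sensors.observe(); print(o["clock"],o["position"],o["force"],o["ft_torque"])
w=blobs(t,[0,0,170],[180,50,255],(289,180,332,230)); print(w[-1][:2],ray("top",w[-1][1],.034))
# arc plan: station-frame tip (top front edge) displacement in world for theta, s
f=np.array([-.2521,.9677]); x0,z0=-.0725,.013; s=.070
for th in (0,10,20,30,40,50,60,70,80,90):
    a=np.radians(th); px=-max(.002*1,.012*np.sin(a)); x=px-s*np.cos(a); z=.022+s*np.sin(a)
    d=f*(x-x0); print(th,np.round([d[0],d[1],z-z0],4))
E
```

```text
8.15 [ 0.6132 -0.1814  0.0538] [ 0.8151 -0.2273 -2.6184] [-0.1006  0.0202 -0.0126]
(np.int64(614), array([307.5, 203.7])) [ 0.5709 -0.0094  0.034 ]
0 [-0.0001  0.0005  0.009 ]
10 [-0.0004  0.0014  0.0212]
20 [-0.0007  0.0025  0.0329]
30 [-0.0015  0.0057  0.044 ]
40 [-0.0028  0.0108  0.054 ]
50 [-0.0046  0.0177  0.0626]
60 [-0.0068  0.0262  0.0696]
70 [-0.0094  0.0361  0.0748]
80 [-0.0122  0.047   0.0779]
90 [-0.0153  0.0585  0.079 ]
```

Request:
arm_command(deltas=[0,0,0,0,0,0.004,10,0,0,0,0,0,0.009,10,0,0,0,0,0.001,0.013,10,0,0,0,0,0.001,0.017,10,0,0,0,0,0.0014,0.021,10,0,0,0,-0.0005,0.002,0.025,10,0,0,0,-0.0006,0.0023,0.029,10,0,0,0,-0.0007,0.0025,0.033,10,0,0,0,-0.001,0.0036,0.037,10,0,0,0,-0.0013,0.0047,0.041,10,0,0,0,-0.0015,0.0057,0.044,10,0,0,0,-0.002,0.008,0.049,10,0,0,0,-0.0028,0.0108,0.054,10,0,0,0,-0.0037,0.014,0.058,10,0,0,0,-0.0046,0.0177,0.0626,10,0,0,0,-0.0046,0.0177,0.0626,10])

```text
clock: 9.75
position: [0.609, -0.1627, 0.1171]
ee_rot: [1.915, 2.49, 0.002]
force: [-0.6, -0.1, -2.8]
width: 0.259
gripper_force: 59.7
```

```bash
python3 - <<'E'
from h import *
np.set_printoptions(precision=4,suppress=True)
t=optics.get_image("top"); s=optics.get_image("side"); o=sensors.observe()
print(o["clock"],o["position"],o["force"],o["ft_torque"])
a=cv2.resize(t[150:250,250:400],None,fx=2.6,fy=2.6,interpolation=cv2.INTER_CUBIC);b=cv2.resize(s[140:240,260:360],None,fx=3.9,fy=3.9,interpolation=cv2.INTER_CUBIC)
W=np.zeros((392,790,3),np.uint8);W[:260,:390]=a;W[:390,395:785]=b; cv2.imwrite("pics/c5.png",W)
E
```

```text
9.85 [ 0.6087 -0.1634  0.1165] [ 0.4821 -0.6833 -3.052 ] [-0.274  -0.0719 -0.0411]
```

View pics/c5.png

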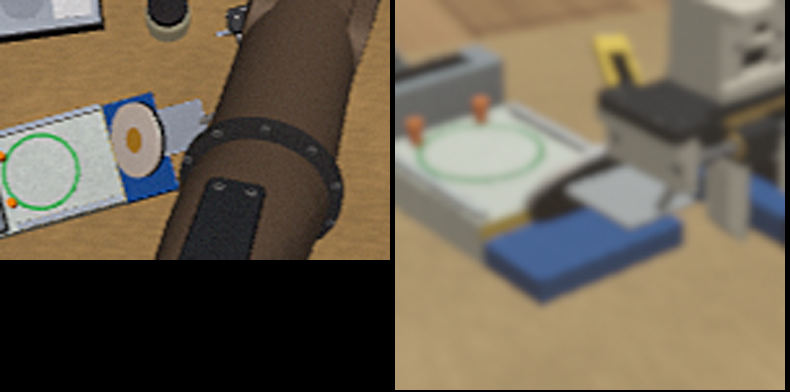

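Request:
arm_command(deltas=[0,0,0,-0.001,0.004,0.0037,10,0,0,0,-0.0022,0.0085,0.007,10,0,0,0,-0.0035,0.0135,0.01,10,0,0,0,-0.0048,0.0184,0.0122,10,0,0,0,-0.0062,0.0238,0.014,10,0,0,0,-0.0076,0.0293,0.0153,10,0,0,0,-0.0091,0.035,0.016,10,0,0,0,-0.0107,0.0408,0.0164,10,0,0,0,-0.012,0.0457,0.0164,10,0,0,0,-0.0132,0.0506,0.0164,10,0,0,0,-0.0145,0.0555,0.0164,10,0,0,0,-0.0158,0.0604,0.0164,10,0,0,0,-0.017,0.0653,0.0164,10,0,0,0,-0.0183,0.07,0.0164,10,0,0,0,-0.0183,0.07,0.0164,10,0,0,0,-0.0183,0.07,0.0164,10,0,0,0,-0.0183,0.07,0.0164,10])

```text
clock: 11.55
position: [0.5904, -0.094, 0.1328]
ee_rot: [1.917, 2.489, -0.0]
force: [-0.5, -0.4, -1.7]
width: 0.257
gripper_force: 59.7
```

```bash
python3 - <<'E'
from h import *
np.set_printoptions(precision=4,suppress=True)
t=optics.get_image("top"); s=optics.get_image("side"); o=sensors.observe()
print(o["clock"],o["position"],o["force"],o["ft_torque"])
a=cv2.resize(t[150:250,230:380],None,fx=2.6,fy=2.6,interpolation=cv2.INTER_CUBIC);b=cv2.resize(s[140:240,240:340],None,fx=3.9,fy=3.9,interpolation=cv2.INTER_CUBIC)
W=np.zeros((392,790,3),np.uint8);W[:260,:390]=a;W[:390,395:785]=b; cv2.imwrite("pics/c6.png",W);cv2.imwrite("pics/t6.png",t)
E
```

```text
11.65 [ 0.5903 -0.094   0.1327] [ 0.2796 -1.2567 -2.7819] [-0.1092  0.0397 -0.0107]
```

View pics/c6.png

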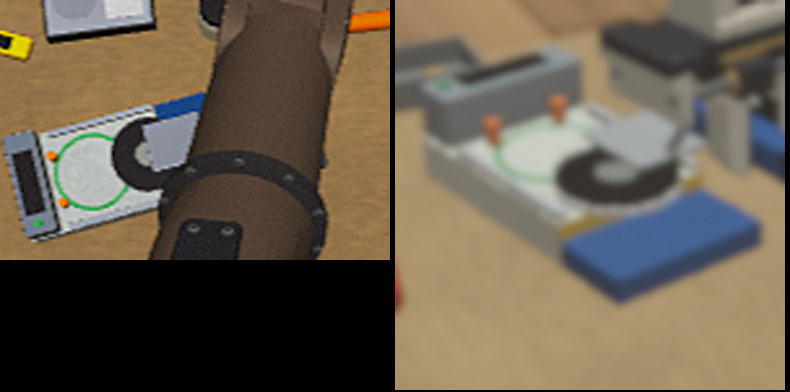

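Request:
arm_command(deltas=[0,0,0,0.004,-0.015,0.002,10,0,0,0,0.009,-0.036,0.002,10,0,0,0,0.014,-0.055,0.002,10,0,0,0,0.018,-0.068,0,10,0,0,0,0.018,-0.068,0,10,0,0,0,0.018,-0.068,-0.02,10,0,0,0,0.018,-0.068,-0.04,10,0,0,0,0.018,-0.068,-0.0475,10,0,0,0,0.018,-0.068,-0.0475,10,0,0,0,0.018,-0.068,-0.0475,10])

```text
clock: 12.65
position: [0.6087, -0.1614, 0.0858]
ee_rot: [1.916, 2.489, 0.001]
force: [0.5, -0.3, -2.2]
width: 0.255
gripper_force: 59.7
```

```bash
python3 - <<'E'
from h import *
np.set_printoptions(precision=4,suppress=True)
t=optics.get_image("top"); s=optics.get_image("side"); o=sensors.observe()
p=o["position"]; print(o["clock"],p,o["force"])
f=np.array([-.2521,.9677]); n=np.array([-.9677,-.2521]); O=np.array([.5574,.0403]); st=lambda q:np.array([f@(q[:2]-O),n@(q[:2]-O)])
print("tcp st",st(p))
for b in blobs(t,[0,0,0],[180,255,70],(262,180,318,226),100): print("plat",b[:2],st(ray("top",b[1],.048)),b[2])
for b in blobs(t,[100,10,110],[130,90,255],(300,165,360,215),60):
    print("blade",b[:2],[st(ray("top",q,.044)) for q in b[2]])
a=cv2.resize(t[150:250,230:380],None,fx=2.6,fy=2.6,interpolation=cv2.INTER_CUBIC);b=cv2.resize(s[140:240,240:340],None,fx=3.9,fy=3.9,interpolation=cv2.INTER_CUBIC)
W=np.zeros((392,790,3),np.uint8);W[:260,:390]=a;W[:390,395:785]=b; cv2.imwrite("pics/c7.png",W)
E
```

```text
12.75 [ 0.609  -0.1616  0.0863] [ 0.73   -0.7594 -1.6328]
tcp st [-0.2084  0.0009]
plat (np.int64(613), array([286.6, 208.8])) [ 0.0197 -0.0002] [[267.5, 208.5], [286.5, 189.5], [306.0, 209.0], [287.0, 228.0]]
blade (np.int64(291), array([315.8, 199.9])) [array([-0.0534, -0.0326]), array([-0.1227, -0.0276]), array([-0.1173,  0.0338]), array([-0.0489,  0.0288])]
```

View pics/c7.png

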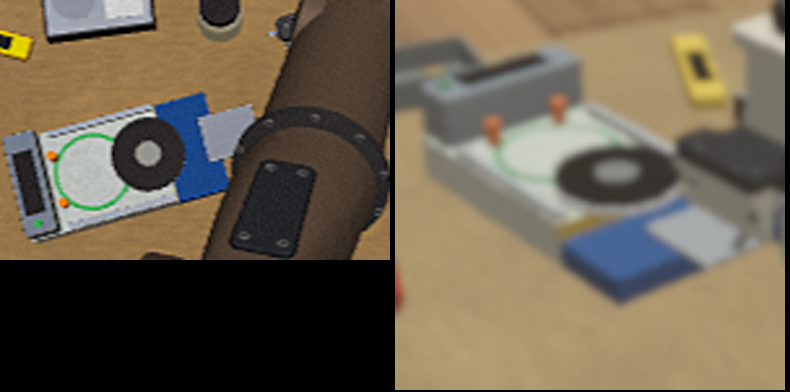

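Request:
arm_command(deltas=[0,0,0.022,-0.001,0.004,0,10,0,0,0.022,-0.003,0.012,0,10,0,0,0.022,-0.005,0.019,0,10,0,0,0.022,-0.0062,0.024,0,10,0,0,0.022,-0.0075,0.029,0,10,0,0,0.022,-0.0088,0.034,0,10,0,0,0.022,-0.0102,0.039,0,10,0,0,0.022,-0.0115,0.044,0,10,0,0,0.022,-0.0128,0.049,0,10,0,0,0.022,-0.014,0.054,0,10,0,0,0.022,-0.0154,0.059,0,10,0,0,0.022,-0.0167,0.064,0,10,0,0,0.022,-0.018,0.069,0,10,0,0,0.022,-0.0193,0.074,0,10,0,0,0.022,-0.0206,0.079,0,10,0,0,0.022,-0.022,0.084,0,10,0,0,0.022,-0.023,0.088,0,10,0,0,0.022,-0.0237,0.091,0,10,0,0,0.022,-0.0237,0.091,0,10])

```text
clock: 14.65
position: [0.5845, -0.0699, 0.0852]
ee_rot: [-1.872, -2.523, -0.0]
force: [-0.3, 1.0, -2.4]
width: 0.255
gripper_force: 59.7
```

```bash
cat > chk.py <<'E'
from h import *
np.set_printoptions(precision=4,suppress=True)
t=optics.get_image("top"); o=sensors.observe()
p=o["position"]; print(o["clock"],p,o["force"])
f=np.array([-.2521,.9677]); n=np.array([-.9677,-.2521]); O=np.array([.5574,.0403]); st=lambda q:np.array([f@(q[:2]-O),n@(q[:2]-O)])
print("tcp st",st(p))
for b in blobs(t,[0,0,0],[180,255,70],(247,185,300,240),100): print("plat",b[:2],st(ray("top",b[1],.048)),b[2])
for b in blobs(t,[100,10,110],[130,90,255],(270,165,340,220),60):
    print("blade",b[:2],[st(ray("top",q,.044)) for q in b[2]])
cv2.imwrite("pics/chk.png",cv2.resize(t[150:260,220:360],None,fx=4,fy=4,interpolation=cv2.INTER_CUBIC))
E
python3 chk.py
```

```text
14.7 [ 0.5844 -0.0701  0.0851] [-0.379  -0.1508 -1.6766]
tcp st [-0.1137  0.0017]
plat (np.int64(617), array([266.1, 214.7])) [0.0897 0.0005] [[247.0, 215.0], [266.5, 195.5], [285.5, 214.5], [266.0, 234.0]]
plat (np.int64(539), array([291.7, 222.9])) [0.0155 0.0495] [[274.0, 191.0], [299.0, 191.0], [299.0, 239.0], [274.0, 239.0]]
blade (np.int64(163), array([286.1, 207.5])) [array([ 0.061 , -0.0056]), array([ 0.0048, -0.0462]), array([-0.0184, -0.0129]), array([0.0376, 0.0277])]
```

View pics/chk.png

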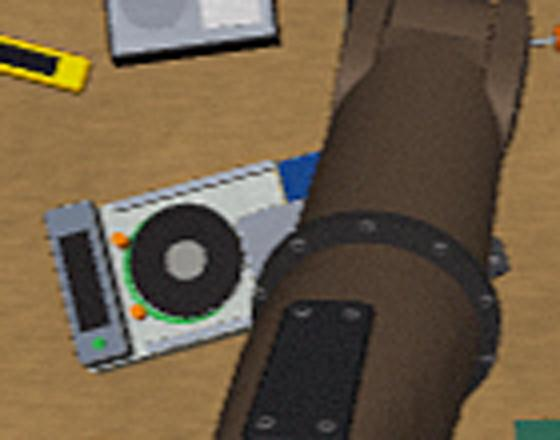

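Request:
arm_command(deltas=[0,0,0,-0.0005,0.002,0,10,0,0,0,-0.001,0.0035,0,10,0,0,0,-0.0013,0.005,0,10,0,0,0,-0.0013,0.005,0,10])

```text
clock: 15.1
position: [0.5833, -0.0655, 0.0852]
ee_rot: [1.873, 2.522, -0.0]
force: [-0.1, -0.6, -2.1]
width: 0.254
gripper_force: 59.7
```

Request:
arm_command(deltas=[0,0,0,-0.0003,0.001,0,10,0,0,0,-0.0003,0.001,0,10])

```text
clock: 15.3
position: [0.5832, -0.0654, 0.0854]
ee_rot: [1.873, 2.521, -0.0]
force: [0.2, -4.2, -1.1]
width: 0.26
gripper_force: 59.7
```

```bash
python3 chk.py
```

```text
15.35 [ 0.5832 -0.0653  0.0854] [ 1.6516 -4.3391 -0.8944]
tcp st [-0.1087  0.0017]
plat (np.int64(615), array([264.9, 215.2])) [0.0939 0.001 ] [[245.5, 215.5], [265.0, 196.0], [284.0, 215.0], [264.5, 234.5]]
plat (np.int64(614), array([291.1, 221.6])) [0.0163 0.0449] [[274.0, 186.0], [299.0, 186.0], [299.0, 239.0], [274.0, 239.0]]
blade (np.int64(151), array([284.9, 207.6])) [array([ 0.0474, -0.0237]), array([-0.0115, -0.0243]), array([-0.012 ,  0.0274]), array([0.0462, 0.028 ])]
```

Request:
arm_command(deltas=[0,0,0,-0.0003,0.001,0,10,0,0,0,-0.0003,0.001,0,10,0,0,0,-0.0003,0.001,0,10])

```text
clock: 15.65
position: [0.583, -0.0651, 0.0855]
ee_rot: [1.873, 2.52, -0.001]
force: [0.8, -6.0, -1.0]
width: 0.257
gripper_force: 59.7
```

Request:
arm_command(deltas=[0,0,0,0.001,-0.004,0,10,0,0,0,0.004,-0.015,0,10,0,0,0,0.008,-0.03,0,10,0,0,0,0.013,-0.05,0.01,10,0,0,0,0.018,-0.07,0.04,10,0,0,0,0.021,-0.08,0.07,10,0,0,0,0.021,-0.08,0.08,10,0,0,0,0.021,-0.08,0.08,10])

```text
clock: 16.45
position: [0.6045, -0.1443, 0.1663]
ee_rot: [1.873, 2.52, 0.002]
force: [-0.1, 0.5, -1.5]
width: 0.257
gripper_force: 59.7
```

```bash
python3 chk.py; python3 - <<'E'
from h import *
o=sensors.observe();R=cv2.Rodrigues(np.array(o["ee_rot"]))[0]; print("y yaw",np.degrees(np.arctan2(R[1,1],R[0,1])))
t=optics.get_image("top")
for b in blobs(t,[100,10,110],[130,90,255],(285,160,345,215),60):
    e=np.array([ray("top",q,o["position"][2]-.042)[:2] for q in b[2]]); print(b[:2],e.round(4).tolist(), np.linalg.norm(e.mean(0)-o["position"][:2]))
E
```

```text
16.5 [ 0.6036 -0.1433  0.1649] [-0.6942  0.6565 -3.0303]
tcp st [-0.1893  0.0015]
plat (np.int64(612), array([264.9, 215.1])) [0.0938 0.0007] [[245.5, 215.5], [265.0, 196.0], [284.0, 215.0], [264.5, 234.5]]
blade (np.int64(394), array([312. , 198.5])) [array([-0.0342, -0.0419]), array([-0.109 , -0.0439]), array([-0.1095,  0.0201]), array([-0.0358,  0.0217])]
y yaw 16.812362948537587
(np.int64(391), array([311.6, 199. ])) [[0.5886, 0.0146], [0.6075, -0.0514], [0.5502, -0.0671], [0.5317, -0.0016]] 0.1217527627862241
```

Request:
arm_command(deltas=[0,0,-0.05,-0.006,-0.012,0,10,0,0,-0.12,-0.014,-0.029,0,10,0,0,-0.2,-0.023,-0.048,0,10,0,0,-0.28,-0.032,-0.067,0,10,0,0,-0.36,-0.041,-0.087,0,10,0,0,-0.44,-0.051,-0.106,0,10,0,0,-0.52,-0.06,-0.125,0,10,0,0,-0.6,-0.069,-0.144,0,10,0,0,-0.68,-0.078,-0.163,0,10,0,0,-0.76,-0.087,-0.183,0,10,0,0,-0.84,-0.097,-0.202,0,10,0,0,-0.92,-0.106,-0.221,0,10,0,0,-0.98,-0.113,-0.236,0,10,0,0,-1,-0.1151,-0.2404,0,10,0,0,-1,-0.1151,-0.2404,0,10])

```text
clock: 18.05
position: [0.4881, -0.3835, 0.1639]
ee_rot: [-3.107, -0.46, 0.003]
force: [-0.4, 0.1, -2.6]
width: 0.258
gripper_force: 59.7
```

Request:
arm_command(deltas=[0,0,-0.048,0,0,-0.03,10,0,0,-0.048,0,0,-0.06,10,0,0,-0.048,0,0,-0.08,10,0,0,-0.048,0,0,-0.08,10,0,0,-0.048,0,0,-0.08,10])

```text
clock: 18.55
position: [0.4891, -0.383, 0.0852]
ee_rot: [-3.122, -0.345, 0.001]
force: [0.3, -0.0, -1.9]
width: 0.257
gripper_force: 59.7
```

```bash
python3 - <<'E'
from h import *
np.set_printoptions(precision=4,suppress=True)
t=optics.get_image("top"); s=optics.get_image("side"); o=sensors.observe()
R=cv2.Rodrigues(np.array(o["ee_rot"]))[0]; print(o["clock"],o["position"],o["force"],"y yaw",np.degrees(np.arctan2(R[1,1],R[0,1])))
for b in blobs(t,[100,10,110],[130,90,255],(390,170,430,212),60):
    c=ray("top",b[1],o["position"][2]-.0417); print(b[:2],c,"orig blade .6034 -.3583")
cv2.imwrite("pics/c8.png",cv2.resize(s[220:330,300:430],None,fx=4.5,fy=4.5,interpolation=cv2.INTER_CUBIC))
E
```

```text
18.65 [ 0.4895 -0.3841  0.0864] [-0.2568  0.1028 -2.6559] y yaw -77.44085325083643
(np.int64(334), array([411. , 191.6])) [ 0.6031 -0.3552  0.0447] orig blade .6034 -.3583
```

View pics/c8.png

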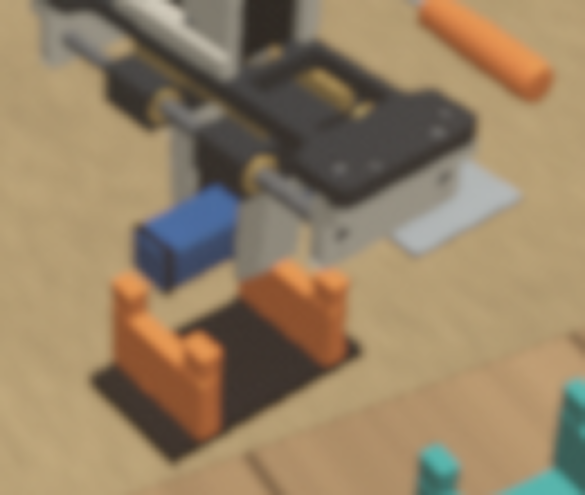

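Request:
arm_command(deltas=[0,0,0,0,0,-0.01,10,0,0,0,0,0,-0.018,10,0,0,0,0,0,-0.024,10,0,0,0,0,0,-0.029,10,0,0,0,0,0,-0.032,10,0,0,0,0,0,-0.0335,10,0,0,0,0,0,-0.0335,10])

```text
clock: 19.35
position: [0.4886, -0.3842, 0.0518]
ee_rot: [3.123, 0.341, 0.0]
force: [0.1, 0.4, -1.5]
width: 0.258
gripper_force: 59.7
```

Request:
arm_command(deltas=[0,0,0,0,0,-0.0005,10,0,0,0,0,0,-0.0008,10,0,0,0,0,0,-0.0008,10])

```text
clock: 19.65
position: [0.4887, -0.3843, 0.0517]
ee_rot: [3.123, 0.341, 0.001]
force: [-1.2, 2.3, 5.7]
width: 0.258
gripper_force: 59.7
```

Request:
arm_command(deltas=[0,0,0,0,0,0,30,0,0,0,0,0,0,45,0,0,0,0,0,0,70,0,0,0,0,0,0,91.8,0,0,0,0,0,0,91.8,0,0,0,0,0,0,91.8,0,0,0,0,0,0.03,91.8,0,0,0,0,0,0.07,91.8,0,0,0,0,0,0.12,91.8,0,0,0,0,0,0.17,91.8,0,0,0,-0.05,0.05,0.17,91.8,0,0,0,-0.05,0.1,0.17,91.8,0,0,0,-0.05,0.15,0.17,91.8,0,0,0,-0.05,0.2,0.17,91.8,0,0,0,-0.05,0.25,0.17,91.8,0,0,0,-0.05,0.25,0.17,91.8,0,0,0,-0.05,0.25,0.17,91.8])

```text
clock: 21.35
position: [0.4388, -0.1308, 0.2209]
ee_rot: [-3.12, -0.35, -0.0]
force: [0.6, -1.0, 0.8]
width: 0.997
gripper_force: 0.0
```

```bash
python3 - <<'E'
from h import *
np.set_printoptions(precision=4,suppress=True)
t=optics.get_image("top"); s=optics.get_image("side"); o=sensors.observe(); print(o["clock"],o["position"])
print("blue",[b for b in blobs(t,[105,120,40],[125,255,255],(395,180,440,250))],"was 422.1,224.5")
print("blade",blobs(t,[90,10,110],[130,90,255],(395,180,425,210)),"was 409.5,193.6")
print("sblue",blobs(s,[105,120,40],[125,255,255],(320,250,390,320)),"was 352.4,278.6")
a=cv2.resize(t[150:260,220:440],None,fx=3.6,fy=3.6,interpolation=cv2.INTER_CUBIC); cv2.imwrite("pics/c9.png",a)
E
```

```text
21.45 [ 0.4387 -0.1343  0.2212]
blue [(np.int64(233), array([422.1, 224.3]), [[414.3, 211.0], [422.0, 208.9], [430.2, 238.7], [422.6, 240.8]])] was 422.1,224.5
blade [(np.int64(316), array([409.2, 193.7]), [[398.5, 186.1], [415.2, 181.9], [420.1, 201.2], [403.4, 205.4]])] was 409.5,193.6
sblue [(np.int64(272), array([352.4, 278.6]), [[333.6, 284.3], [368.4, 266.0], [371.8, 272.4], [337.0, 290.7]])] was 352.4,278.6
```

View pics/c9.png

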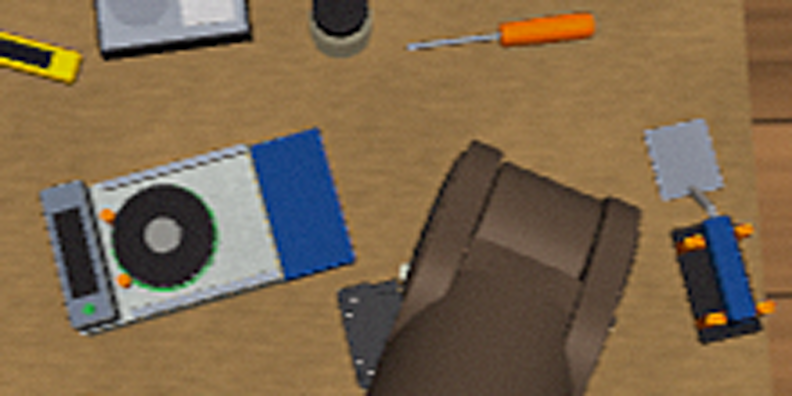

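The picture shows the platter black face up against both pins. The spatula is back in its rest at the same pixels as at the start, and the arm is clear of everything.

```bash
python3 -c "
from cell import arm
print(arm.sign_off())"
```

```text
the job is handed in; nothing more can be done
None
```

The job is handed in at about 21.5 s of the 67 s allowed: by camera, the platter lies black face up against both stop pins about 1 mm from home, and the spatula lies back in its rest as it lay before; sign-off returned no verdict.

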